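# Index the plate stage to its next notch

## Robot

A 7-joint arm with a two-finger parallel gripper is mounted at the origin on the work surface. World frame = base frame: x ahead of the robot, y to its left, z up, the work surface at z = 0. Lengths are in m, angles in rad, forces in N, time in s.
With the tool pointing down it reaches from about 0.4 to 0.85 m from the base axis. Payload 10.4 kg.
Tool frame: the origin (TCP) lies midway between the tips of the shut fingers; the grasp point (between the pads) lies 19 mm behind it; x points along the fingers, y is the direction in which the jaws open and shut, and the axes are right-handed (so a half turn about x gives the same grasp; the last joint's range is limited). The gripper opens to 87 mm and grips with 3 to 60 N. Pads are 19 mm wide; open, the fingers measure 117 mm over their backs; the gripper's body (75 mm by 190 mm) begins 51 mm behind the grasp point.
Start: joints at [1.108, 0.332, -0.065, 1.46, 0.022, 1.35, -0.088], TCP at [0.266, -0.566, 0.223] pointing down, gripper open.
Joint ranges: [-2.6, 2.6], [-0.5, 2.12], [-1.47, 1.34], [0.16, 2.42], [-1.27, 4.41], [0.06, 2.06], [-2.6, 2.6]. Speed limits (rad/s): [2.22, 2.22, 2.79, 2.79, 3.14, 3.14, 3.14].

## Interface

Orientations are given as a unit quaternion [x, y, z, w].
In Python, from bench import * gives the robot as it stands.
- The arm moves only by the shell command python3 -m inch 'ROWS' [FORCE]. ROWS is JSON, a list that holds one entry, the list of rows, each a list of 7 numbers: the shift along the world's x, y, z each as a share of 120 mm, from -1 to 1, then the turn, a rotation vector about the world's x, y, z each as a share of 2 pi rad, from -1 to 1, then the closure, from 0 (fully open) to 1 (shut). A call has 1 to 10 rows; each row is the pose to reach, as a shift and turn from the pose commanded when the call began, turning the shorter way round; what a row does not reach only later rows make up. A row lasts 1/10 s, in which the tool goes at most 50 mm and 8.59 degrees, less where a joint would pass 70% of its speed; a pose out of reach is approached as far as the arm can. A call with a number of a shift or a turn outside -1 to 1 is refused whole. A call with a gripper value outside its range is refused whole. The fingers move at their own pace and stop on an object; FORCE is the grip in N (left out, the last holds). Time passes only in rows, so rows that repeat a pose let the fingers close. It gives the time, the measured TCP pose, the force and the opening at its end, in the units of the state.
- read_state(): the state, without advancing time (a new reading comes with each control period).
- camera(name): name is "scene" or "top" or "wrist"; returns the picture (420x560x3 uint8, red, green, blue); there is no depth.
- get_calibration(name): a dict with "fx", "fy", "cx", "cy" (pixels), "xyz" and "attitude" of the camera in the world. Camera axes: x right, y up, looking along -z (the intrinsics and any distortion apply to the point x, -y, -z); pixel columns grow to the right and rows downward; lengths in m; the calibration is good to about 2 mm. A picture is of the moment at which its call begins: read the wrist's pose just before it. get_calibration takes no time and is no camera call; for the wrist camera it gives the pose at the moment of the call.
- close_job(): hands the job in, once; it reports no verdict.
The state is a dict: "time": time; "joint_positions": joint angles; "joint_vel": joint speeds; "joint_torque": joint torques, N m; "ee_pos": TCP position; "eef_rot": TCP orientation; "ft_force": force on the tool from outside, world axes, zero at the start; "torque": the same for the moment, N m; "width": finger opening in m.
Only numpy, scipy, OpenCV 4.12 (cv2) and the standard library are available. Lean on these libraries where they do the work, as an engineer would, in place of code of your own. Each camera call takes 0.05 s, during which the arm holds its last target.

## Task

The swivelling stage that carries the well plate is locked by a spring pull ring. Pull the ring up out of its notch, swing the stage anticlockwise (seen from above) to the very next notch, and let the ring spring fully home there so that the stage is locked again. Be gentle: feel for the notch instead of forcing the pin against it, keep the plate lying in its nest, and leave the other things on the bench where they are.

Things in the scene. Friction and masses are not known exactly. Their poses are not given: they have to be found in the camera images.
- stage: Fixed foot of the plate stage; origin on the vertical swivel axis at bench height, z up. An aluminium track, 30 mm wide and 30 mm high, with a level smooth top, curves round it 95 to 125 mm from the axis. Notches are radial slots in it, open at the top, with steel cheeks 11 mm apart. The lock pin starts in the home notch, 158 degrees anticlockwise from the stage's x axis.
- home (a point): Home notch: a point in its middle, level with the track's top (30 mm above the bench), 110 mm from the swivel axis. The very next notch was clamped by hand somewhere between 34 and 56 degrees anticlockwise of it, differently each time, and has to be felt for; one more notch, not wanted, follows 36 degrees after that.
- swivel (a joint): Angle of the swivelling stage, rad: 0 in the home notch, grows anticlockwise seen from above, end stop at 1.62. Drag felt at the ring: 1 to 2 N, 3 to 6 N with the pin rubbing on the track; it stays where it is left. White platform 112 x 154 mm, top 42 mm above the bench, with an arm 36 mm wide reaching 130 mm out under the ring and a 26 mm boss on it up to 56 mm above the bench.
- ring: Steel pull ring on the arm of the swivel: round collar 28 mm across, 18 mm tall, above a 16 mm neck 10 mm long and the 8 mm round-ended lock pin. Origin on the pin's axis at the collar's underside, 110 mm from the swivel axis. Slides straight up only; a spring pushes it down with 9 N (home) to 15 N (upper stop).
- ring_top (a point): Centre of the ring's top, 18 mm above ring's origin. 86 mm above the bench with the pin fully home in a notch; 95 mm with the pin riding on the track's top (clear of the notches from there up); 102 mm at the upper stop. Let go between notches, the ring rides on the track; as the stage is then turned slowly the pin drops 9 mm into the next notch and stops the swivel.
- plate: Loose well plate, 86 x 128 x 14 mm, about 80 g, lying in the nest on the swivel between 7 mm high lips. Origin at the centre of its underside; its long side lies along its y.
- nest (a point): Centre of the nest's floor on the swivel, on the swivel axis, 42 mm above the bench; x axis points away from the ring.
- beaker: Bystander: glass beaker, 64 mm wide, 85 mm tall. Origin at the centre of its underside.
- bottle: Bystander: amber bottle, 60 mm wide, 130 mm tall. Origin at the centre of its underside.
- tipbox: Bystander: box 85 x 120 x 67 mm. Origin at the centre of its underside.
- pipette: Bystander: hand pipette lying along its x, about 250 mm long, 30 mm high. Origin on the bench below its middle.
Things that resemble listed ones, but are neither listed nor needed, are in the scene too. What is shaped like the stage but purple or red is not meant.

How it is judged:
By the outcome, as a careful person would: the job done as asked, in the order asked, and still so for the second after the job is handed in, with the robot touching nothing.
It also fails if it takes over 53 s, if anything falls off the work surface, if the arm or the gripper's body presses on something with over 40 N, if the wrist force passes 120 N, or if a joint passes its speed limit or range.

## Working session

There is one attempt and no reset: what is moved stays moved. The work goes in short steps, Python scripts to look and compute and a shell command to move; the robot and the scene stay as the last step left them, time stands still between calls to the robot, and variables do not carry over. Pictures are saved under pics/ and viewed, and the job is handed in when it is done.

```bash
ls; mkdir -p pics; python3 - <<'E'
from bench import *
import cv2
s=read_state();print(s)
for n in("scene","top"):
    print(n,get_calibration(n))
    cv2.imwrite(f"pics/{n}0.png",camera(n)[:,:,::-1])
E
```

```text
pics
{'time': 0.0, 'joint_positions': array([ 1.10839258,  0.33282006, -0.06471915,  1.4609518 ,  0.02159069,
        1.34992449, -0.08850543]), 'joint_vel': array([-6.11805232e-04, -1.52071662e-03,  1.76331152e-04,  9.49933296e-05,
       -8.13555799e-04, -6.34831022e-04, -2.17831904e-04]), 'joint_torque': array([ 2.01683411e-03, -6.23262763e+01,  2.55639211e-02, -3.89906287e+01,
       -6.14791922e-02,  3.96153645e-02,  1.83358375e-04]), 'ee_pos': array([ 0.26593749, -0.56515626,  0.22178135]), 'eef_rot': array([-0.68994942, -0.15473643,  0.69020301, -0.15377332]), 'ft_force': array([ 1.34013606, -0.10573451,  0.119426  ]), 'torque': array([0.00224395, 0.01807053, 0.0524065 ]), 'width': 0.086899266536577}
scene {'fx': 402.7029392015265, 'fy': 402.7029392015265, 'cx': 282.85386819024285, 'cy': 214.50215962185746, 'xyz': array([1.38544207, 0.27145483, 1.12959531]), 'attitude': array([0.20494748, 0.28002286, 0.74073177, 0.57523923])}
top {'fx': 525.1776126016042, 'fy': 525.1776126016042, 'cx': 276.33148178063544, 'cy': 210.14682361705292, 'xyz': array([0.2961179 , 0.01505186, 1.84282333]), 'attitude': array([-0.05099791,  0.04486139,  0.71013762, -0.70077902])}
```

View pics/top0.png

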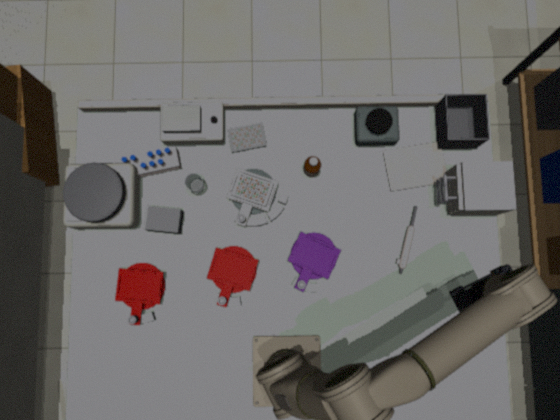

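View pics/scene0.png

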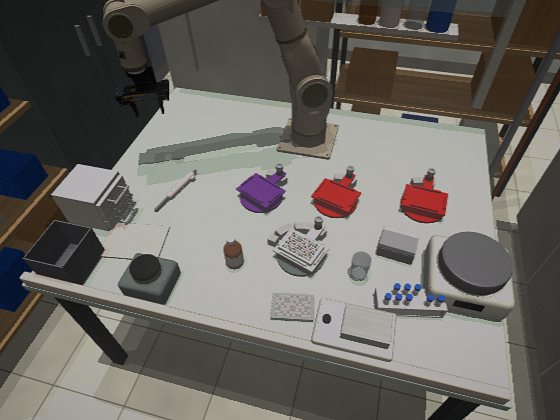

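Stage candidates in the top picture: white (254,192) with its ring at (244,216), red (233,270), red (140,288) and purple (314,256). By the description I choose the white one. Next, a close crop to check.

```bash
python3 - <<'E'
import cv2,numpy as np
a=cv2.imread("pics/top0.png")[155:240,170:330]; b=cv2.imread("pics/scene0.png")[205:285,220:380]
a=cv2.convertScaleAbs(cv2.resize(a,None,fx=5,fy=5,interpolation=cv2.INTER_CUBIC),alpha=1.3)
b=cv2.resize(b,None,fx=5,fy=5,interpolation=cv2.INTER_CUBIC)
cv2.imwrite("pics/a.png",a);cv2.imwrite("pics/b.png",b)
E
```

```text
(no output)
```

View pics/a.png

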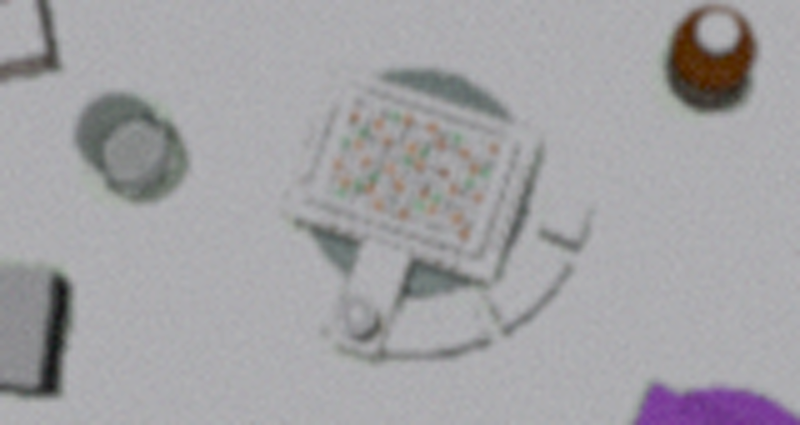

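View pics/b.png

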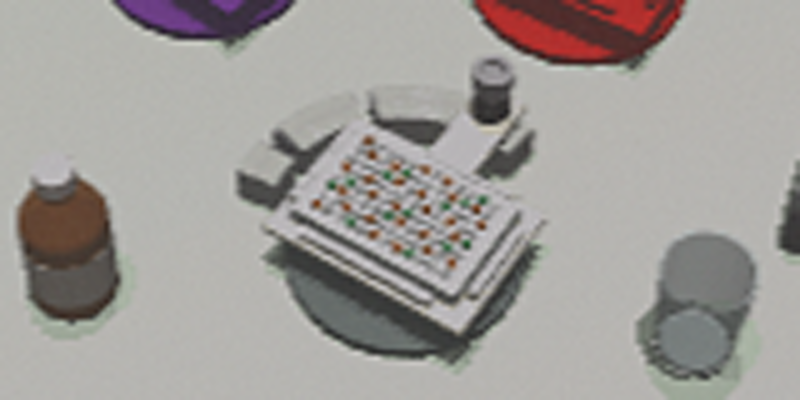

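The close crop confirms a white stage with a plate on it. The ring top is at about crop (359,316) in top and (494,70) in scene. Two notches are visible anticlockwise of it, near crop (490,308) and (565,240) in top.

```bash
cat > h.py <<'E'
import numpy as np
from bench import *
from scipy.spatial.transform import Rotation as R
def ray(n,u,v,c=None):
    c=c or get_calibration(n); d=np.array([(u-c['cx'])/c['fx'],-(v-c['cy'])/c['fy'],-1])
    return c['xyz'],R.from_quat(c['attitude']).apply(d)
def onz(n,u,v,z,c=None):
    o,d=ray(n,u,v,c); return o+d*(z-o[2])/d[2]
def proj(n,p,c=None):
    c=c or get_calibration(n); q=R.from_quat(c['attitude']).inv().apply(np.asarray(p)-c['xyz'])
    return np.array([c['cx']+c['fx']*q[0]/-q[2],c['cy']-c['fy']*q[1]/-q[2]])
E
python3 - <<'E'
from h import *
T=lambda u,v,z:onz("top",170+(u+.5)/5-.5,155+(v+.5)/5-.5,z)
S=lambda u,v,z:onz("scene",220+(u+.5)/5-.5,205+(v+.5)/5-.5,z)
print(T(359,316,.086),S(494,70,.086))
A=[T(*p,.042) for p in[(345,75),(540,130),(492,280),(287,215)]];print(np.round(A,4),np.mean(A,0))
# plate top corners scene z=.056
B=[S(*p,.056) for p in[(364,125),(518,209),(455,299),(295,212)]];print(np.round(B,4),np.mean(B,0))
B=[T(*p,.056) for p in[(348,95),(513,140),(482,250),(318,198)]];print(np.round(B,4),np.mean(B,0))
for p in[(480,280),(497,330),(540,232),(585,250)]:print(T(*p,.03))
print(get_calibration("wrist"), R.from_quat(read_state()['eef_rot']).as_matrix())
E
```

```text
[0.51163947 0.14691851 0.086     ] [0.51415353 0.14654221 0.086     ]
[[0.6871 0.1594 0.042 ]
 [0.646  0.0234 0.042 ]
 [0.5409 0.058  0.042 ]
 [0.5884 0.2    0.042 ]] [0.61560295 0.1102219  0.042     ]
[[0.5581 0.067  0.056 ]
 [0.6022 0.1819 0.056 ]
 [0.6809 0.1566 0.056 ]
 [0.6398 0.0404 0.056 ]] [0.62024956 0.11146471 0.056     ]
[[0.6699 0.1562 0.056 ]
 [0.6365 0.0421 0.056 ]
 [0.5599 0.0643 0.056 ]
 [0.5977 0.1772 0.056 ]] [0.61600633 0.10997568 0.056     ]
[0.54261672 0.06666163 0.03      ]
[0.50738583 0.05519042 0.03      ]
[0.57586392 0.02441581 0.03      ]
[ 0.56271801 -0.00681247  0.03      ]
{'fx': 370.37545739097425, 'fy': 370.37545739097425, 'cx': 274.476277280881, 'cy': 205.13408148147457, 'xyz': array([ 0.33884456, -0.53101619,  0.38382595]), 'attitude': array([-0.12389879,  0.079318  , -0.52954403,  0.83542855])} [[-6.42843464e-04  4.25798805e-01 -9.04817641e-01]
 [ 1.14658085e-03 -9.04816920e-01 -4.25799280e-01]
 [-9.99999136e-01 -1.31116887e-03  9.34428869e-05]]
```

Estimates: axis about (0.618, 0.111), ring about (0.513, 0.147), next notch about 47° on. I'll move above the ring with the jaws turned tangential.

```bash
M="python3 -m inch"
python3 -m inch '[[[0.34,0.98,0,0,0,-0.02,0],[0.34,0.98,0,0,0,-0.02,0],[0.34,0.98,0,0,0,-0.02,0]]]'
python3 -m inch '[[[0.34,0.98,0,0,0,-0.02,0],[0.34,0.98,0,0,0,-0.02,0],[0.34,0.98,0,0,0,-0.02,0]]]'
```

```text
time: 0.4
ee_pos: [0.3088, -0.444, 0.2222]
eef_rot: [0.698, 0.112, -0.698, 0.111]
ft_force: [0.1, -0.5, 1.4]
width: 0.0868
time: 0.7
ee_pos: [0.3491, -0.3262, 0.2225]
eef_rot: [0.704, 0.068, -0.704, 0.068]
ft_force: [0.8, -0.7, 0.3]
width: 0.0873
```

```bash
python3 -m inch '[[[0.34,0.98,0,0,0,-0.02,0],[0.34,0.98,0,0,0,-0.02,0],[0.34,0.98,0,0,0,-0.02,0]]]'
python3 -m inch '[[[0.34,0.98,0,0,0,-0.02,0],[0.34,0.98,0,0,0,-0.02,0],[0.34,0.98,0,0,0,-0.02,0]]]'
python3 -m inch '[[[0.34,0.98,0,0,0,-0.02,0],[0.34,0.98,0,0,0,-0.02,0],[0.34,0.98,0,0,0,-0.02,0]]]'
python3 -m inch '[[[0.34,0.98,0,0,0,-0.02,0],[0.34,0.98,0,0,0,-0.02,0],[0.34,0.98,0,0,0,-0.02,0],[0.34,0.98,0,0,0,-0.02,0]]]'
python3 - <<'E'
from h import *
import cv2
s=read_state();c=get_calibration("wrist");im=camera("wrist")
cv2.imwrite("pics/w1.png",im[:,:,::-1]);print(s['ee_pos'],s['joint_positions'],R.from_quat(s['eef_rot']).as_matrix());print(c)
import pickle;pickle.dump(c,open("w1.pkl","wb"))
for p in[(.513,.1467,.086),(.618,.111,.056),(.525,.061,.03)]:print(proj("wrist",p,c))
E
```

```text
time: 1.0
ee_pos: [0.3896, -0.2087, 0.2226]
eef_rot: [0.707, 0.024, -0.707, 0.024]
ft_force: [-0.1, -0.3, 0.9]
width: 0.0868
time: 1.3
ee_pos: [0.4299, -0.0912, 0.2226]
eef_rot: [0.707, -0.021, -0.707, -0.021]
ft_force: [-0.5, -0.6, -0.5]
width: 0.0866
time: 1.6
ee_pos: [0.4704, 0.0263, 0.2226]
eef_rot: [0.704, -0.065, -0.704, -0.066]
ft_force: [-0.1, -0.9, -0.7]
width: 0.0873
time: 2.0
ee_pos: [0.5106, 0.145, 0.2222]
eef_rot: [-0.698, 0.108, 0.699, 0.109]
ft_force: [-0.7, -1.1, -0.2]
width: 0.0872
[0.51062678 0.14503393 0.22221124] [ 0.30709934  0.19567693 -0.74730658  1.67826926  0.13403668  1.32081085
 -2.3425563 ] [[-8.53363954e-04 -3.03005005e-01 -9.52988583e-01]
 [ 2.56725925e-03 -9.52986453e-01  3.03002029e-01]
 [-9.99996340e-01 -2.18799775e-03  1.59113669e-03]]
{'fx': 370.37545739097425, 'fy': 370.37545739097425, 'cx': 274.476277280881, 'cy': 205.13408148147457, 'xyz': array([0.58743112, 0.12058065, 0.38404578]), 'attitude': array([ 0.08646416, -0.12003959,  0.79791951, -0.58432773])}
[272.40686259 190.92425897]
[275.26853128  51.02356739]
[355.28153211 137.6643698 ]
```

View pics/w1.png

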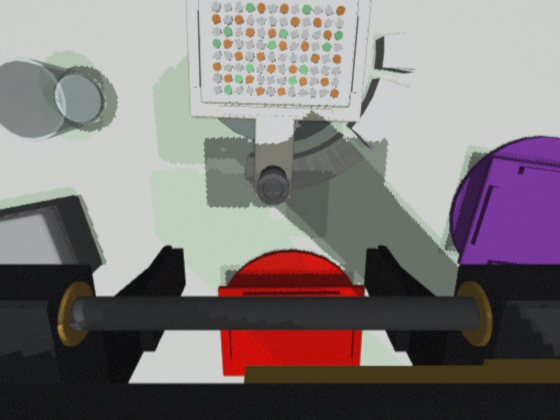

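```bash
python3 - <<'E'
import cv2
a=cv2.imread("pics/w1.png")[100:220,220:400]
cv2.imwrite("pics/w1c.png",cv2.convertScaleAbs(cv2.resize(a,None,fx=4.4,fy=4.4,interpolation=cv2.INTER_CUBIC),alpha=1.5))
E
```

```text
(no output)
```

View pics/w1c.png

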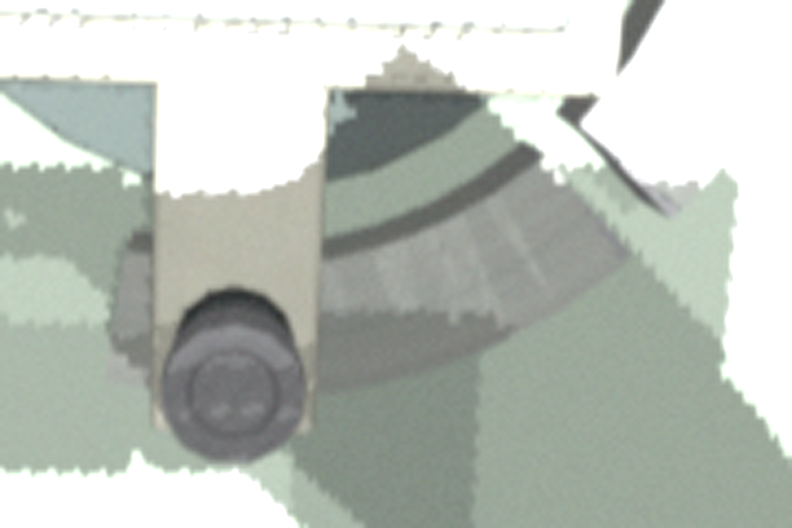

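```bash
python3 - <<'E'
from h import *
import pickle
c=pickle.load(open("w1.pkl","rb"))
W=lambda u,v,z:onz("wrist",220+(u+.5)/4.4-.5,100+(v+.5)/4.4-.5,z,c)
r=W(233,391,.086);ax=np.array([.618,.111]);print(r)
for p in[(585,205),(630,160),(607,183),(540,150),(630,260)]:
    q=W(*p,.03);d=q[:2]-ax;print(q,np.hypot(*d),np.degrees(np.arctan2(d[1],d[0]))%360)
d=r[:2]-ax;print(np.hypot(*d),np.degrees(np.arctan2(d[1],d[0])))
# arm edges
for p in[(154,420),(308,420)]:print(W(*p,.042))
print(W(154,100,.042),W(328,100,.042))
E
```

```text
[0.51496008 0.14593459 0.086     ]
[0.51794148 0.06540865 0.03      ] 0.10995580670881386 204.49623089618143
[0.52439305 0.05385198 0.03      ] 0.10967296133721446 211.40450073162236
[0.52110861 0.05973538 0.03      ] 0.10961753181170912 207.88303514278698
[0.53228399 0.07174157 0.03      ] 0.0942786202485011 204.60805753542766
[0.50331565 0.05895064 0.03      ] 0.12594298785774613 204.41086598665134
0.10880096863144238 161.27131810830858
[0.50324318 0.16805369 0.042     ]
[0.49313331 0.13608963 0.042     ]
[0.5679249  0.14642758 0.042     ] [0.55712916 0.11234944 0.042     ]
```

```bash
python3 -m inch '[[[0.028,0.011,-0.4,0,0,0,0],[0.028,0.011,-0.8,0,0,0,0],[0.028,0.011,-0.8,0,0,0,0]]]'
python3 -m inch '[[[0,0,-0.2,0,0,0,0],[0,0,-0.4,0,0,0,0],[0,0,-0.54,0,0,0,0],[0,0,-0.54,0,0,0,0]]]'
python3 - <<'E'
from h import *
import cv2
s=read_state();c=get_calibration("wrist");im=camera("wrist")
cv2.imwrite("pics/w2.png",im[:,:,::-1]);print(s['ee_pos'],s['ft_force'])
E
```

```text
time: 2.35
ee_pos: [0.5106, 0.1386, 0.1211]
eef_rot: [-0.695, 0.113, 0.702, 0.11]
ft_force: [-0.0, -0.8, 0.2]
width: 0.087
time: 2.75
ee_pos: [0.5139, 0.1402, 0.0619]
eef_rot: [-0.698, 0.111, 0.699, 0.111]
ft_force: [0.2, 0.2, 1.1]
width: 0.0873
[0.51392401 0.14022484 0.06189868] [0.17652188 0.17571968 1.07659008]
```

View pics/w2.png

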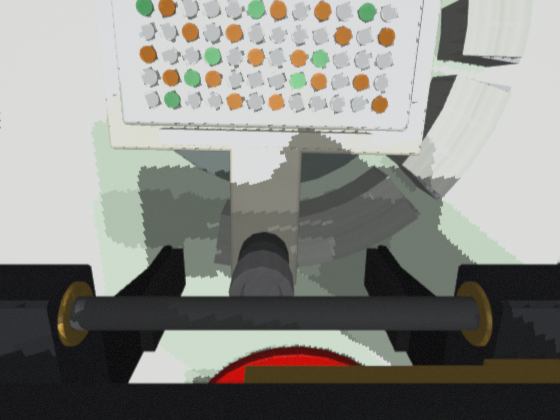

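```bash
python3 -m inch '[[[0,0.045,0,0,0,0,0],[0,0.05,0,0,0,0,0],[0,0.05,0,0,0,0,0]]]'
python3 - <<'E'
from h import *
s=read_state();print(s['ee_pos'],s['ft_force'],R.from_quat(s['eef_rot']).as_matrix(),s['joint_positions'])
c=get_calibration("wrist")
for z in(.086,):
  for r in(.5145,):print(proj("wrist",(.5145,.1462,z),c))
E
```

```text
time: 3.1
ee_pos: [0.5149, 0.1478, 0.0629]
eef_rot: [0.699, -0.11, -0.698, -0.111]
ft_force: [0.1, -0.4, -1.0]
width: 0.0874
[0.51486983 0.1478355  0.06292939] [ 0.11578115 -0.41192654 -0.99967242] [[ 1.56978833e-03 -3.08692028e-01 -9.51160748e-01]
 [ 1.56006153e-04 -9.51161832e-01  3.08692638e-01]
 [-9.99998756e-01 -6.32969030e-04 -1.44496489e-03]] [ 0.2385358   0.37495627 -0.70334025  1.84507826  0.28203406  1.02147266
 -2.46391913]
[279.10181446 291.03174442]
```

```bash
python3 -m inch '[[[0,-0.012,-0.01,0,0,0,0.4],[0,-0.012,-0.01,0,0,0,0.5],[0,-0.012,-0.01,0,0,0,0.55],[0,-0.012,-0.01,0,0,0,0.6]]]' 5
python3 - <<'E'
from h import *
import cv2
s=read_state();im=camera("wrist")
cv2.imwrite("pics/w3.png",im[:,:,::-1]);print(s['ee_pos'],s['ft_force'],s['width'])
print(proj("wrist",(.5145,.1462,.086)))
E
```

```text
time: 3.5
ee_pos: [0.5142, 0.1459, 0.0605]
eef_rot: [-0.698, 0.111, 0.698, 0.111]
ft_force: [0.3, 0.9, 0.8]
width: 0.0625
[0.51424777 0.1459032  0.06054037] [0.32270077 0.88239683 0.76477184] 0.06251498384168229
[274.30522553 294.11284376]
```

View pics/w3.png

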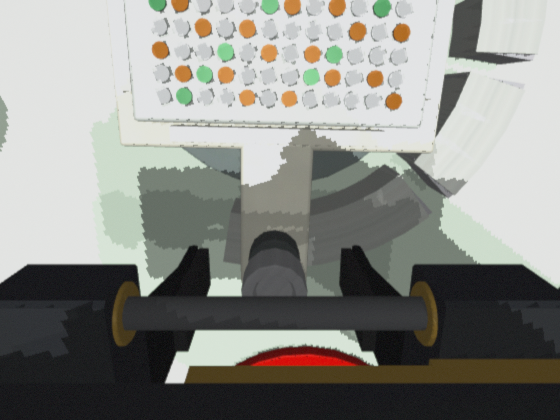

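The ring is now centred between the fingers (column 274). Closing gently.

```bash
python3 -m inch '[[[0,0,0,0,0,0,1],[0,0,0,0,0,0,1],[0,0,0,0,0,0,1],[0,0,0,0,0,0,1],[0,0,0,0,0,0,1],[0,0,0,0,0,0,1]]]' 10
```

```text
time: 4.15
ee_pos: [0.5143, 0.146, 0.0606]
eef_rot: [-0.698, 0.111, 0.698, 0.111]
ft_force: [-0.5, -0.0, -1.2]
width: 0.0274
```

```bash
python3 -m inch '[[[0,0,0,0,0,0,1],[0,0,0,0,0,0,1],[0,0,0.03,0,0,0,1],[0,0,0.06,0,0,0,1],[0,0,0.09,0,0,0,1],[0,0,0.105,0,0,0,1],[0,0,0.105,0,0,0,1],[0,0,0.105,0,0,0,1]]]' 45
python3 - <<'E'
from h import *
import cv2
s=read_state();im=camera("wrist")
cv2.imwrite("pics/w4.png",im[:,:,::-1]);print(s['ee_pos'],s['ft_force'],s['width'])
E
```

```text
time: 4.95
ee_pos: [0.5141, 0.1456, 0.0728]
eef_rot: [-0.698, 0.111, 0.699, 0.111]
ft_force: [3.8, -0.1, -14.8]
width: 0.027
[0.51406591 0.14561033 0.07283709] [  3.84571662  -0.09179879 -14.8286178 ] 0.027004505337034742
```

View pics/w4.png

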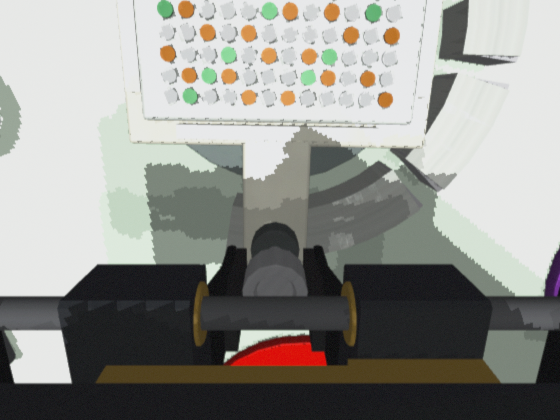

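```bash
python3 - <<'E'
import numpy as np
ax=np.array([.618,.1105]);r=np.array([.5142,.1459])-ax;a0=np.arctan2(r[1],r[0]);print(np.hypot(*r),np.degrees(a0)%360)
P=lambda t:.11*np.array([np.cos(a0+np.radians(t)),np.sin(a0+np.radians(t))])
for s,T in((0,np.arange(3,16,3)),(15,np.arange(18,31,3)),(30,np.arange(31,56,1))):
    for t in T:print(t,np.round((P(t)-P(s))/.12,4),round((t-s)/360,4))
E
```

```text
0.10967041533613338 161.16854692194488
3 [-0.0143 -0.0458] 0.0083
6 [-0.0262 -0.0923] 0.0167
9 [-0.0356 -0.1394] 0.025
12 [-0.0426 -0.1868] 0.0333
15 [-0.047  -0.2346] 0.0417
18 [-0.002 -0.048] 0.0083
21 [-0.0014 -0.0959] 0.0167
24 [ 0.0017 -0.1438] 0.025
27 [ 0.0073 -0.1915] 0.0333
30 [ 0.0153 -0.2388] 0.0417
31 [ 0.0032 -0.0157] 0.0028
32 [ 0.0067 -0.0313] 0.0056
33 [ 0.0105 -0.0468] 0.0083
34 [ 0.0146 -0.0623] 0.0111
35 [ 0.0189 -0.0777] 0.0139
36 [ 0.0235 -0.093 ] 0.0167
37 [ 0.0283 -0.1083] 0.0194
38 [ 0.0335 -0.1234] 0.0222
39 [ 0.0388 -0.1385] 0.025
40 [ 0.0445 -0.1535] 0.0278
41 [ 0.0504 -0.1683] 0.0306
42 [ 0.0566 -0.1831] 0.0333
43 [ 0.063  -0.1977] 0.0361
44 [ 0.0697 -0.2123] 0.0389
45 [ 0.0766 -0.2267] 0.0417
46 [ 0.0838 -0.241 ] 0.0444
47 [ 0.0912 -0.2552] 0.0472
48 [ 0.0989 -0.2692] 0.05
49 [ 0.1068 -0.2831] 0.0528
50 [ 0.115  -0.2969] 0.0556
51 [ 0.1234 -0.3105] 0.0583
52 [ 0.132 -0.324] 0.0611
53 [ 0.1409 -0.3373] 0.0639
54 [ 0.15   -0.3504] 0.0667
55 [ 0.1593 -0.3634] 0.0694
```

```bash
python3 -m inch '[[[-0.005,-0.015,0,0,0,0.003,1],[-0.014,-0.046,0,0,0,0.0083,1],[-0.026,-0.092,0,0,0,0.0167,1],[-0.036,-0.139,0,0,0,0.025,1],[-0.043,-0.187,0,0,0,0.0333,1],[-0.047,-0.235,0,0,0,0.0417,1],[-0.047,-0.235,0,0,0,0.0417,1]]]'
```

```text
time: 5.7
ee_pos: [0.5083, 0.1171, 0.073]
eef_rot: [-0.707, 0.018, 0.707, 0.018]
ft_force: [4.3, 0.7, -13.4]
width: 0.0265
```

```bash
python3 -m inch '[[[-0.002,-0.048,0,0,0,0.0083,1],[-0.001,-0.096,0,0,0,0.0167,1],[0.002,-0.144,0,0,0,0.025,1],[0.007,-0.192,0,0,0,0.0333,1],[0.015,-0.239,0,0,0,0.0417,1],[0.015,-0.239,0,0,0,0.0417,1],[0.015,-0.239,0,0,0,0.0417,1]]]'
python3 - <<'E'
from h import *
import cv2
s=read_state();im=camera("wrist")
cv2.imwrite("pics/w5.png",im[:,:,::-1]);print(s['ee_pos'],s['ft_force'],s['width'])
E
```

```text
time: 6.4
ee_pos: [0.51, 0.0894, 0.073]
eef_rot: [-0.703, -0.073, 0.704, -0.073]
ft_force: [1.7, 0.1, -14.2]
width: 0.0267
[0.51004794 0.08939085 0.07302218] [  1.70030323   0.11766003 -14.2343796 ] 0.026650389279561655
```

View pics/w5.png

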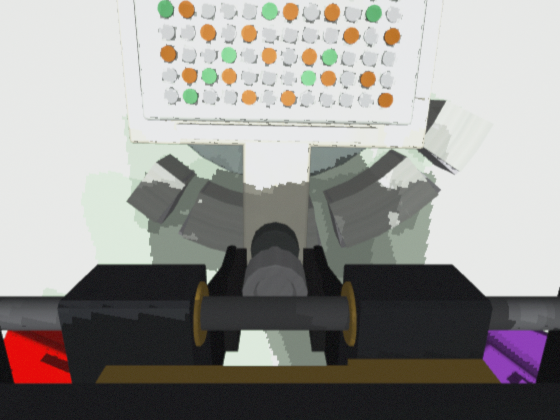

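The next notch is the dark slot from about (313,195) to (335,245), just right of the ring arm. The home notch is at (178,200).

```bash
python3 - <<'E'
import cv2
a=cv2.imread("pics/w5.png")[160:260,290:400]
cv2.imwrite("pics/w5c.png",cv2.convertScaleAbs(cv2.resize(a,None,fx=6,fy=6,interpolation=cv2.INTER_CUBIC),alpha=1.4))
from h import *
for p in[(313,195),(335,245),(324,220),(178,200)]:
    q=onz("wrist",*p,.03);d=q[:2]-[.618,.1105];print(q,np.hypot(*d),np.degrees(np.arctan2(d[1],d[0]))%360-161.2)
E
```

```text
[0.53827049 0.07293932 0.03      ] 0.08813398779134159 44.0251839357266
[0.51086393 0.05270745 0.03      ] 0.12172969036996624 47.143812195395014
[0.52485262 0.06303408 0.03      ] 0.10454399687610791 45.80241978565104
[0.51921739 0.14831591 0.03      ] 0.10577356967929291 -2.147820362032519
```

View pics/w5c.png

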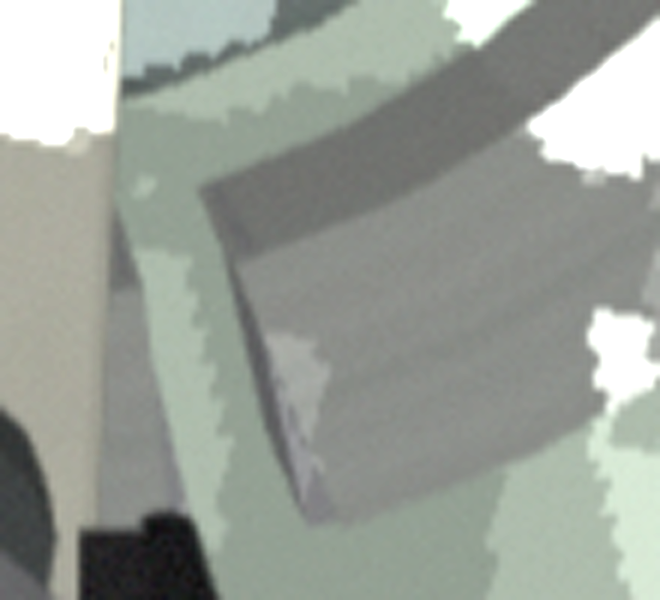

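```bash
python3 -m inch '[[[0,0,-0.012,0,0,0,1],[0,0,-0.024,0,0,0,1],[0,0,-0.028,0,0,0,1],[0,0,-0.028,0,0,0,1]]]'
python3 -m inch '[[[0,0,0,0,0,0,0.6],[0,0,0,0,0,0,0.6],[0,0,-0.02,0,0,0,0.6],[0,0,-0.05,0,0,0,0.6],[0,0,-0.07,0,0,0,0.6],[0,0,-0.07,0,0,0,0.6]]]' 15
python3 - <<'E'
from h import *
import cv2
s=read_state();im=camera("wrist")
cv2.imwrite("pics/w6.png",im[:,:,::-1]);print(s['ee_pos'],s['ft_force'],s['width'])
cv2.imwrite("pics/s6.png",cv2.resize(camera("scene")[205:285,220:380,::-1],None,fx=5,fy=5,interpolation=cv2.INTER_CUBIC))
E
```

```text
time: 6.85
ee_pos: [0.5101, 0.0894, 0.0697]
eef_rot: [-0.703, -0.074, 0.703, -0.074]
ft_force: [-0.7, 1.6, -12.8]
width: 0.0267
time: 7.45
ee_pos: [0.5103, 0.089, 0.0611]
eef_rot: [-0.703, -0.074, 0.703, -0.074]
ft_force: [-0.1, -0.2, 0.5]
width: 0.0347
[0.51029907 0.08899646 0.06107743] [-0.05188602 -0.1584744   0.45654085] 0.034663100452395755
```

View pics/w6.png

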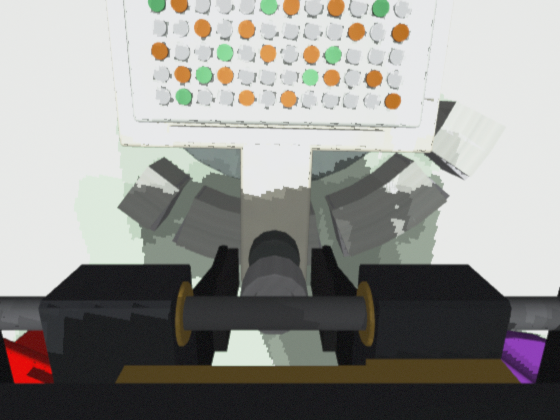

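View pics/s6.png

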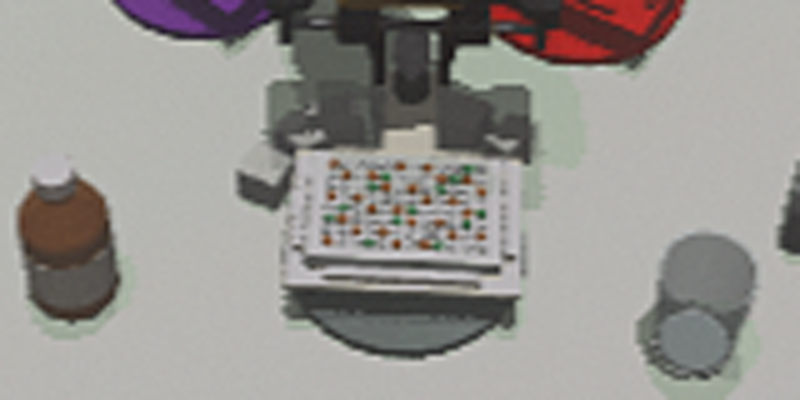

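```bash
python3 -m inch '[[[0.003,-0.016,0,0,0,0.0028,0.6],[0.0067,-0.031,0,0,0,0.0056,0.6],[0.0105,-0.047,0,0,0,0.0083,0.6],[0.0146,-0.062,0,0,0,0.0111,0.6],[0.019,-0.078,0,0,0,0.0139,0.6],[0.0235,-0.093,0,0,0,0.0167,0.6]]]'
python3 -m inch '[[[0.0048,-0.0153,0,0,0,0.0028,0.6],[0.01,-0.0304,0,0,0,0.0056,0.6],[0.0153,-0.0455,0,0,0,0.0083,0.6],[0.021,-0.0605,0,0,0,0.0111,0.6]]]'
```

```text
time: 8.15
ee_pos: [0.5131, 0.0799, 0.0616]
eef_rot: [0.698, 0.113, -0.698, 0.111]
ft_force: [-1.0, 7.5, -0.4]
width: 0.0348
time: 8.55
ee_pos: [0.5154, 0.0728, 0.0617]
eef_rot: [0.694, 0.137, -0.694, 0.135]
ft_force: [-3.8, 10.6, 3.3]
width: 0.0346
```

```bash
python3 - <<'E'
from h import *
import cv2
s=read_state();im=camera("wrist")
cv2.imwrite("pics/w7.png",im[:,:,::-1]);print(s['ee_pos'],s['ft_force'],s['width'],s['torque'])
s=read_state();print(s['ee_pos'],s['ft_force'])
E
```

```text
[0.51543862 0.07276952 0.06172295] [-3.75936666 10.60613683  3.26352003] 0.03464494225590579 [ 2.36616126  0.82865671 -0.00702917]
[0.51544871 0.07272403 0.06170208] [-2.77767997  8.73749117  1.9002821 ]
```

View pics/w7.png

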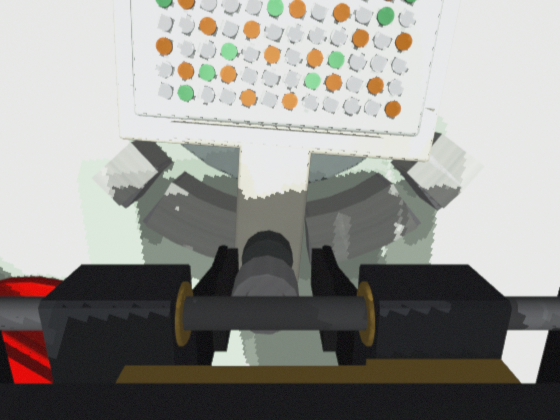

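```bash
python3 -m inch '[[[0.003,-0.0074,0,0,0,0.0014,0.6],[0.006,-0.0148,0,0,0,0.0028,0.6],[0.009,-0.0222,0,0,0,0.0042,0.6],[0.012,-0.0296,0,0,0,0.0056,0.6],[0.0152,-0.037,0,0,0,0.0069,0.6],[0.0185,-0.0442,0,0,0,0.0083,0.6]]]'
python3 -m inch '[[[0.0034,-0.0073,0,0,0,0.0014,0.6],[0.0067,-0.0146,0,0,0,0.0028,0.6],[0.0067,-0.0146,0,0,0,0.0028,0.6]]]'
```

```text
time: 9.2
ee_pos: [0.5177, 0.0667, 0.0616]
eef_rot: [-0.69, -0.155, 0.69, -0.153]
ft_force: [-2.6, 4.4, 2.9]
width: 0.0349
time: 9.5
ee_pos: [0.5187, 0.0638, 0.0615]
eef_rot: [-0.689, -0.16, 0.689, -0.159]
ft_force: [-1.4, 1.1, 1.4]
width: 0.0348
```

```bash
python3 -m inch '[[[0.0035,-0.0072,0,0,0,0.0014,0.6],[0.0069,-0.0144,0,0,0,0.0028,0.6]]]'
python3 -m inch '[[[0.0036,-0.0072,0,0,0,0.0014,0.6],[0.0072,-0.0143,0,0,0,0.0028,0.6]]]'
python3 - <<'E'
from h import *
import cv2
s=read_state();im=camera("wrist")
cv2.imwrite("pics/w8.png",im[:,:,::-1]);print(s['ee_pos'],s['ft_force'],s['width'],s['torque'])
E
```

```text
time: 9.7
ee_pos: [0.5195, 0.0623, 0.0615]
eef_rot: [-0.687, -0.166, 0.687, -0.166]
ft_force: [-0.7, 0.7, -0.2]
width: 0.0345
time: 9.9
ee_pos: [0.5208, 0.0592, 0.0614]
eef_rot: [0.686, 0.171, -0.686, 0.172]
ft_force: [-0.1, -0.2, -0.3]
width: 0.0347
[0.5207518  0.05921832 0.06135559] [-0.12122576 -0.18301529 -0.28725227] 0.034672688985263864 [ 0.02187162 -0.01508188 -0.00724497]
```

View pics/w8.png

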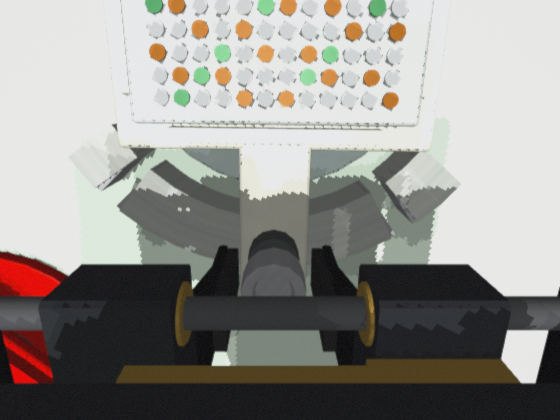

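```bash
python3 - <<'E'
import cv2,numpy as np
a=[cv2.imread(f"pics/{n}.png")[215:300,225:325] for n in("w3","w6","w8")]
cv2.imwrite("pics/cmp.png",cv2.convertScaleAbs(cv2.resize(np.hstack(a),None,fx=2.6,fy=2.6,interpolation=cv2.INTER_CUBIC),alpha=1.6))
E
```

```text
(no output)
```

View pics/cmp.png

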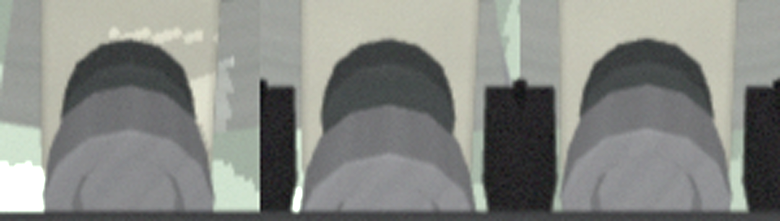

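Comparing crops, the collar's top edge sits at row 130 in the home notch, 155 riding on the track and 132 now. The side force has also vanished, so the pin has dropped. Opening and withdrawing.

```bash
python3 -m inch '[[[0,0,0,0,0,0,0.3],[0,0,0,0,0,0,0.2],[0,0,0,0,0,0,0.2],[0,0,0.3,0,0,0,0.2],[0,0,0.6,0,0,0,0],[0,0,0.95,0,0,0,0],[0,0,0.95,0,0,0,0]]]'
python3 -m inch '[[[-0.3,0,0.4,0,0,0,0],[-0.6,0,0.6,0,0,0,0],[-0.95,-0.1,0.6,0,0,0,0],[-0.95,-0.1,0.6,0,0,0,0],[-0.95,-0.1,0.6,0,0,0,0]]]'
python3 - <<'E'
from h import *
import cv2,pickle
s=read_state();c=get_calibration("wrist");pickle.dump(c,open("w9.pkl","wb"));im=camera("wrist")
cv2.imwrite("pics/w9.png",im[:,:,::-1]);print(s['ee_pos'],s['ft_force'])
S=camera("scene");cv2.imwrite("pics/s9f.png",S[:,:,::-1])
cv2.imwrite("pics/s9.png",cv2.resize(S[205:285,220:380,::-1],None,fx=5,fy=5,interpolation=cv2.INTER_CUBIC))
T=camera("top")
cv2.imwrite("pics/t9.png",cv2.resize(T[155:240,170:330,::-1],None,fx=5,fy=5,interpolation=cv2.INTER_CUBIC))
E
```

```text
time: 10.65
ee_pos: [0.5232, 0.061, 0.1807]
eef_rot: [0.689, 0.171, -0.683, 0.172]
ft_force: [0.3, 0.4, -1.0]
width: 0.0821
time: 11.15
ee_pos: [0.4062, 0.0474, 0.2478]
eef_rot: [0.687, 0.169, -0.686, 0.172]
ft_force: [0.9, -0.5, 0.3]
width: 0.0868
[0.40623325 0.04736439 0.24777167] [ 0.9013288  -0.54903271  0.28381931]
```

View pics/w9.png

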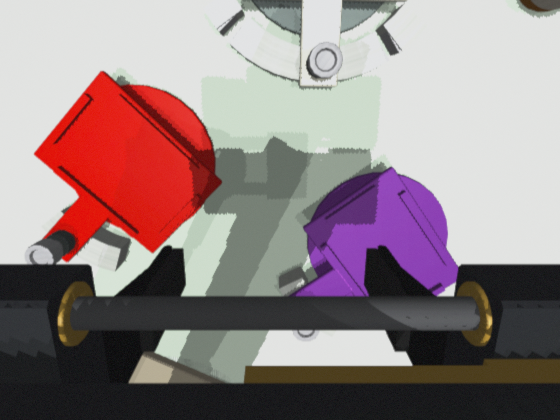

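View pics/s9.png

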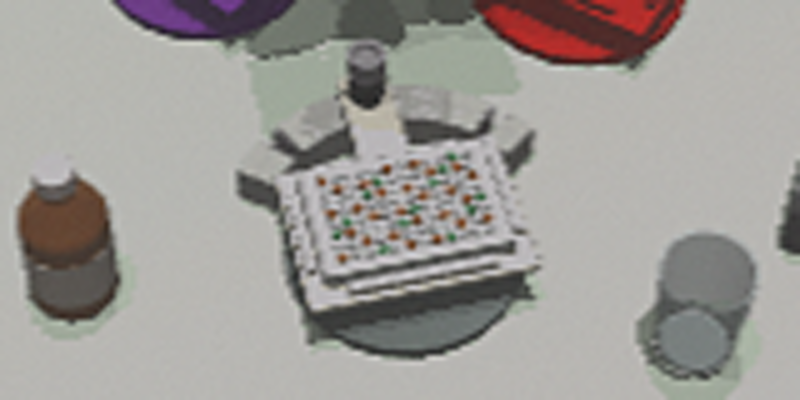

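View pics/t9.png

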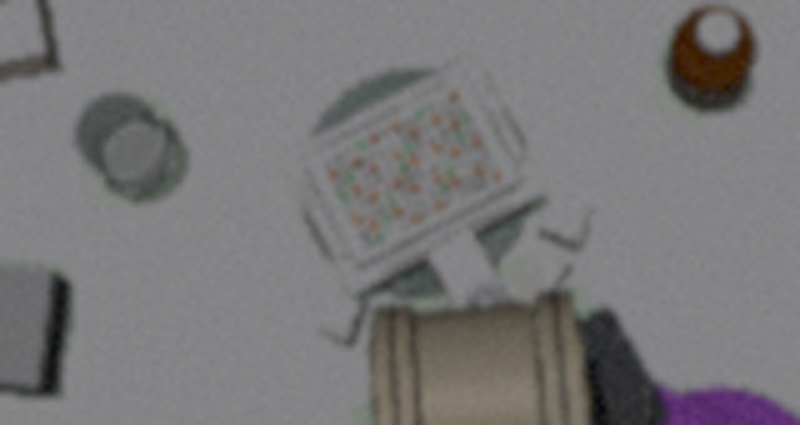

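```bash
python3 - <<'E'
from h import *
import pickle,cv2
c=pickle.load(open("w9.pkl","rb"));ax=np.array([.618,.1105])
for z in(.086,.0905,.095):
    a=onz("wrist",325,60.5,z,c);b=onz("scene",220+367.5/5-.5,205+57.5/5-.5,z)
    d=a[:2]-ax;e=b[:2]-ax
    print(z,a,b,np.hypot(*d),np.hypot(*e),np.degrees(np.arctan2(d[1],d[0]))%360-161.2)
a=cv2.imread("pics/w9.png")[0:110,200:430];cv2.imwrite("pics/w9c.png",cv2.resize(a,None,fx=3.4,fy=3.4,interpolation=cv2.INTER_CUBIC))
E
```

```text
0.086 [0.51915807 0.05994742 0.086     ] [0.52345006 0.06053445 0.086     ] 0.11101932431845189 0.10694039177493718 45.88741471064802
0.0905 [0.5185714  0.06030618 0.0905    ] [0.52716698 0.06144395 0.0905    ] 0.11137982529945382 0.1032333944221147 45.585685135564546
0.095 [0.51798474 0.06066493 0.095     ] [0.5308839  0.06235344 0.095     ] 0.11174339515197738 0.09953544820244078 45.28591071482987
```

View pics/w9c.png

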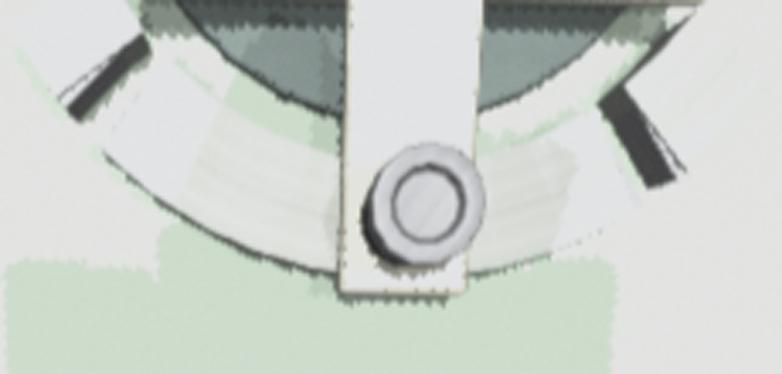

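View pics/s9f.png

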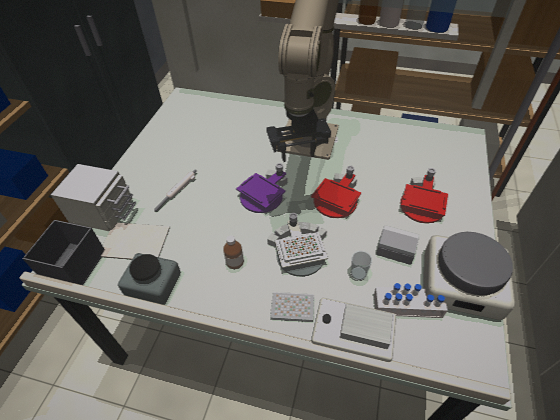

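The ring height fits 86 mm (95 mm would put it 10 mm inside the 110 mm radius in the scene view). It sits at about 46°, where the notch was seen, with the empty home notch on the left and the unwanted one on the right. The plate is in its nest and the bystanders haven't moved.

```bash
python3 - <<'E'
from bench import *
print(close_job(), read_state()['time'])
E
```

```text
the job is handed in; nothing more can be done
the job is handed in; nothing more can be done
```

I pulled the ring up 12 mm and swung the stage 30° anticlockwise with the ring held clear. I then let the pin ride on the track and pushed the ring slowly until it dropped into the next notch, about 46° from home. The job was handed in at about 11 s, with the gripper open and well clear. The highest side push I read was about 11 N, about 2 N after the first slow stretch. That is above the expected 3–6 N rubbing drag, but the wrist picture showed the ring still following.

**Ring height:** in the wrist pictures the collar sits as low as it did in the home notch. Scene and wrist views fit a ring top at 86 mm, though they differ by about 4 mm there. They differ by 13 mm at the 95 mm riding height, which is ruled out.

**Surroundings:** the home notch and the unwanted third notch are both visibly empty. The plate lies in its nest, and nothing else on the bench looks moved.

**Not checked:** I did not test the lock by pushing back on the stage, to stay gentle. The evidence that it is locked is the pictures and the push force falling to zero as the pin dropped.

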